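Load the long lantern cell into its charging cradle

TASK

Load the longer of the two loose battery cells into the empty charging cradle: with its button end raised, push its flat end under the hood and back against the spring cap, without ramming the cap hard against its stop, then swing the button end down past the retaining lip and let the spring push it home. It must finish lying level on the rails, button against the contact wall and caught under the lip; leave the short cell, jar, tape measure and hammer where they are.

Things in the scene. Friction and masses are not known exactly. Their poses are not given: they have to be found in the camera images.
- cradle: Grey charging cradle fixed to the table, base plate 175 x 68 mm, 6 mm thick. Origin: centre of its underside; x lengthwise from spring end to lip end, z up. Two thin rails along x carry the cell, axis at y = 0, z = 33 mm (its underside z = 14 mm). From x = -34 to 53 mm both sides of the rails are open down to the base plate for the fingers.
- hood_edge (a point): Middle of the lower edge of the hood over the spring housing, cradle x = -34.5, z = 64 mm (hood 5 mm thick). Below it the housing is open toward +x, cheeks at y = +-22.5 mm. Hood edge to lip tip is shorter than the cell, so it will not go in level: flat end first with the cell pitched 25 to 30 degrees, then the cap pushed back 12 to 16 mm while the button end comes down.
- lip_tip (a point): Middle of the lower edge of the retaining lip, cradle x = 63.5, z = 54.5 mm; lip 7 mm thick (top z = 61.5 mm), overhanging the contact wall whose inner face is at x = 71.5 mm. Low guides beside the cell there: x = 53.5 to 79.5 mm, inner faces y = +-22.5 mm, top z = 34 mm.
- home (a point): Where the middle of the long cell's barrel lies when home: cradle x = 15, y = 0, z = 33 mm.
- cap (a joint): Sprung contact cap in the housing: upright steel disc, 24 mm across, centred on the cell axis. 0 = fully out, face at cradle x = -34.5 mm; grows (m) as it is pushed toward -x; hard stop at 0.018. Push 3 N at first plus 0.6 N per mm (12 N at 15 mm); about 0.003 with the cell home. Over 40 N is ramming.
- cell_mid (a point): Middle of the barrel of the long cell: a black cylinder with steel ends, 38 mm diameter, barrel 105 mm long, about 0.3 kg, lying on its side. x runs along the cell toward the button end. The other end is flat. It is the one to load.
- cell_button (a point): Tip of the long cell's steel button (12 mm diameter, stands 4 mm out of the barrel end), on the cell's axis, 56.5 mm from cell_mid.
- short_cell_mid (a point): Middle of the short cell's barrel: same make and diameter (38 mm), barrel only 68 mm long, lying on its side. Too short for the cradle; leave it.
- jar_mid (a point): Middle of an upright clear parts jar, 44 mm diameter, 82 mm high. Leave it.
- tape_mid (a point): Middle of a tape measure standing on the table, 36 x 83 x 62 mm. Leave it.
- hammer_mid (a point): Middle of a wooden-handled hammer lying on the table, 215 mm long, 90 mm over the head. Leave it.

How it is judged:
On the way:
1. the long cell's flat end pushes the cap back at least 6 mm while its button end is raised at least 12 degrees (value of joint cap above 0.006 m and angle between cell_mid's own x axis and vertical below 1.361 rad and x of cell_mid in the frame of cradle between -0.02 and 0.04 m and x of cell_button in the frame of cradle above 0.04 m), for 0.1 s.
At the end, for the whole second after the job is handed in: The long cell lies on the rails in the cradle, aligned with it within 3.4 degrees, its middle within 3 to 4 mm of home in each direction, button within 2.5 mm of the contact wall under the lip, the cap pushed in 1.2 to 6 mm by it (x of cell_button in the frame of cradle above 0.069 m and x of cell_mid in the frame of cradle between 0.012 and 0.019 m and y of cell_mid in the frame of cradle between -0.004 and 0.004 m and z of cell_mid in the frame of cradle between 0.029 and 0.036 m and angle between the x axis of cell_mid and the x axis of cradle, either way round below 0.06 rad and value of joint cap between 0.0012 and 0.006 m); the robot touches nothing.
It fails at once if the cap rammed with more than 40 N (contact force between cell and cap above 40 N).
It fails at once if the short cell moved more than 30 mm (distance of short_cell_mid from where it was at the start of the episode above 0.03 m).
It fails at once if the jar moved more than 30 mm (distance of jar_mid from where it was at the start of the episode above 0.03 m).
It fails at once if the tape measure moved more than 30 mm (distance of tape_mid from where it was at the start of the episode above 0.03 m).
It fails at once if the hammer moved more than 30 mm (distance of hammer_mid from where it was at the start of the episode above 0.03 m).
It also fails if it takes over 50 s, if anything falls off the work surface, if the arm or the gripper's body presses on something with over 40 N, if the wrist force passes 120 N, or if a joint passes its speed limit or range.

ROBOT

A 6-joint arm with a two-finger parallel gripper is mounted at the origin on a cart in front of the work surface, level with it; the furniture and walls round the work are solid. World frame = base frame: x ahead of the robot, y to its left, z up, the work surface at z = 0. Lengths are in m, angles in rad, forces in N, time in s.
With the tool pointing down it reaches from about 0.375 to 0.975 m from the base axis. Payload 3.8 kg.
Tool frame: the origin (TCP) lies on the centre line of the jaws, within the pads' length; the fingertips stand 22 mm ahead of it and the grasp point (between the pads) lies 3 mm ahead of it; x points along the fingers, y is the direction in which the jaws open and shut, and the axes are right-handed (so a half turn about x gives the same grasp; the last joint's range is limited). The gripper opens to 85 mm and grips with 20 to 120 N. Pads are 22 mm wide; open, the fingers measure 114 mm over their backs; the gripper's body (76 mm by 85 mm) begins 54 mm behind the grasp point. The pads swing forward as they close: fully open they stand 13 mm farther back than shut.
Start: joints at [-1.239, 0.264, 1.604, -0, 1.274, -0.037], TCP at [0.243, -0.63, 0.253] pointing down, gripper open.
Joint ranges: [-2.63, 2.63], [-0.94, 2.18], [0.31, 2.57], [-1.31, 4.45], [0, 2.66], [-2.55, 2.55]. Speed limits (rad/s): [2.57, 2.57, 3.14, 3.14, 3.14, 3.14].

INTERFACE

Orientations are given as a rotation vector (axis times angle).
In Python, from workcell import monitor, eyes, finish_job gives the robot as it stands. The module is installed in compiled form; this text tells all that it offers.
- The arm moves only by the tool play_rows, never from a script. Its argument "deltas" is a list of rows, each an object of numbers: "wx", "wy", "wz": the turn, a rotation vector about the world's x, y, z in degrees; "x", "y", "z": the shift along the world's x, y, z in mm; "fingers": the closure, from -1 (fully open) to 1 (shut), so that 0 is half open. A call has 1 to 20 rows; each row is the pose to reach, as a shift and turn from the pose commanded when the call began; what a row does not reach only later rows make up. A row lasts 1/8 s, in which the tool goes at most 62.5 mm and 10.7 degrees, less where a joint would pass 70% of its speed; a pose out of reach is approached as far as the arm can. A call with a gripper value outside its range is refused whole. The fingers move at their own pace and stop on an object; "grip_force" is the grip in N (left out, the last holds). Time passes only in rows, so rows that repeat a pose let the fingers close. It gives the time, the measured TCP pose, the force and the opening at its end, in the units of the state.
- monitor.read_state(): the state, without advancing time (a new reading comes with each control period).
- eyes.read_camera(name): name is "scene" or "top"; returns a dict with "frame" (480x640x3 uint8, red, green, blue), "depth" (480x640 float32, m along the optical axis (not along the pixel's ray), 0 where there is no reading), "K" (3x3 intrinsics, pixels), "view" (4x4, takes a point from world to camera coordinates). Camera axes: x right, y down, z forward; pixel columns grow to the right and rows downward; lengths in m; the calibration is good to about 2 mm. A picture is of the moment at which its call begins.
- finish_job(): hands the job in, once; it reports no verdict.
The state is a dict: "time": time; "q": joint angles; "joint_vel": joint speeds; "joint_torque": joint torques, N m; "tool_pos": TCP position; "tcp_rot": TCP orientation; "wrist_force": force on the tool from outside, world axes, zero at the start; "torque": the same for the moment, N m; "width": opening from 0.0 (shut) to 1.0 (fully open).
Only numpy, scipy, OpenCV 4.12 (cv2) and the standard library are available. Lean on these libraries where they do the work, as an engineer would, in place of code of your own. Each camera call takes 0.05 s, during which the arm holds its last target.

## Working session

There is one attempt and no reset: what is moved stays moved. The work goes in short steps, Python scripts to look and compute and a tool call to move; the robot and the scene stay as the last step left them, time stands still between calls to the robot, and variables do not carry over. Pictures are saved under pics/ and viewed, and the job is handed in when it is done.

Besides the shell and the picture viewer there is one more tool, called after "Emit:" as name(argument=value, ...), one argument or row to a line, values as JSON. play_rows: Moves the arm, as the interface text tells. Its arguments: {"type":"object","properties":{"deltas":{"type":"array"},"grip_force":{"type":"number"}},"required":["deltas"]}

```bash
mkdir -p pics; cat > h.py <<'E'
import numpy as np, cv2
from workcell import monitor, eyes, finish_job
def cam(n,save=None):
    c=eyes.read_camera(n)
    if save: cv2.imwrite('pics/'+save,c['frame'][:,:,::-1])
    return c
def pts(c):
    d=c['depth'];v,u=np.mgrid[:480,:640];K=c['K']
    P=np.stack([(u-K[0,2])/K[0,0]*d,(v-K[1,2])/K[1,1]*d,d],-1)
    V=np.linalg.inv(c['view']);return P@V[:3,:3].T+V[:3,3]
E
python3 - <<'E'
from h import *
for n in('top','scene'):
    c=cam(n,n+'0.png');np.savez(n+'0.npz',**c);print(c['K'],np.linalg.inv(c['view']))
print(monitor.read_state())
E
```

```text
[[529.14886851   0.         322.65983165]
 [  0.         529.14886851 233.17477997]
 [  0.           0.           1.        ]] [[ 0.06223704 -0.97291159  0.22264229  0.31200013]
 [-0.99804833 -0.05952647  0.01887147 -0.04790091]
 [-0.00510716 -0.22338227 -0.97471754  1.14624517]
 [ 0.          0.          0.          1.        ]]
[[454.91474386   0.         322.94361089]
 [  0.         454.91474386 238.00087525]
 [  0.           0.           1.        ]] [[-0.74598976 -0.2622158   0.61216187 -0.12709742]
 [-0.66569805  0.31926602 -0.67447411  0.69857933]
 [-0.01858472 -0.91066574 -0.41272573  0.51488173]
 [ 0.          0.          0.          1.        ]]
{'time': 0.1, 'q': array([-1.23892361e+00,  2.64676617e-01,  1.60528757e+00, -2.18169387e-05,
        1.27370431e+00, -3.69385979e-02]), 'joint_vel': array([ 0.00212417, -0.00303329, -0.00383081, -0.00211349, -0.00217066,
        0.00109113]), 'joint_torque': array([ 3.82562503e-04, -5.16707611e+01, -3.68589199e+01, -2.36756210e-05,
        6.23981352e-03,  1.41708501e-06]), 'tool_pos': array([ 0.24310089, -0.62901693,  0.25206022]), 'tcp_rot': array([ 2.02055977,  0.37906095, -2.0212292 ]), 'wrist_force': array([ 0.23078033, -0.25171188, -0.44923273]), 'torque': array([-0.03504664, -0.01166204,  0.04574179]), 'width': 1.0025980686320242}
```

View pics/top0.png

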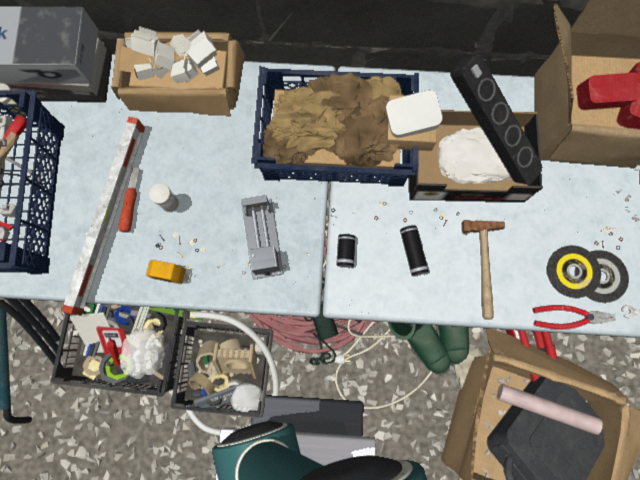

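View pics/scene0.png

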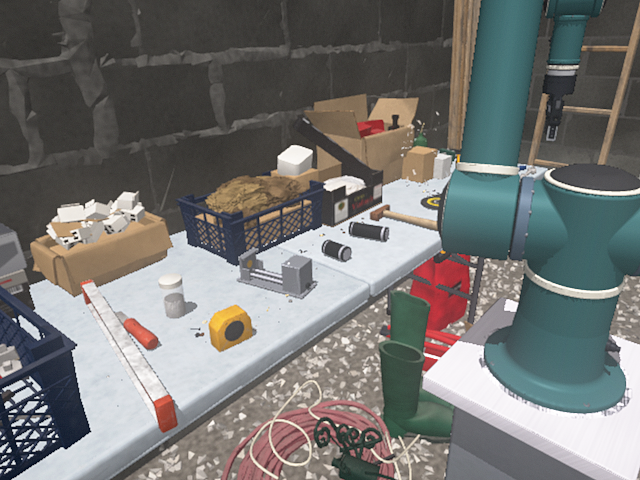

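```bash
python3 - <<'E'
import cv2,numpy as np
a=cv2.imread('pics/top0.png')
b=np.hstack([cv2.resize(a[185:290,235:295],None,fx=5.7,fy=5.7,interpolation=2),cv2.resize(a[215:285,380:440],None,fx=7.3,fy=7.3,interpolation=2)[:598,:] if 0 else cv2.copyMakeBorder(cv2.resize(a[215:285,380:440],None,fx=7,fy=7,interpolation=2),0,598-490,0,0,0)])
print(b.shape);cv2.imwrite('pics/z0.png',b)
s=cv2.imread('pics/scene0.png');cv2.imwrite('pics/z1.png',cv2.resize(s[205:305,230:400],None,fx=4.7,fy=4.7,interpolation=2))
E
```

```text
(598, 762, 3)
```

View pics/z0.png

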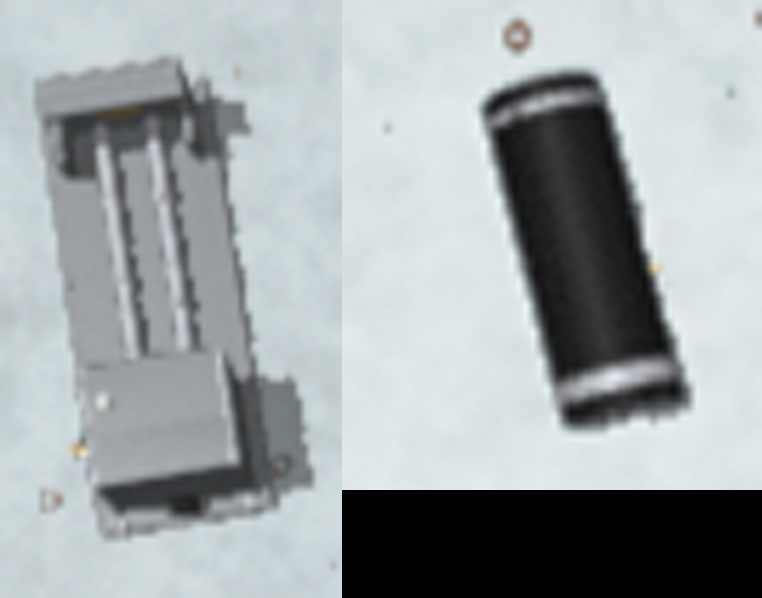

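View pics/z1.png

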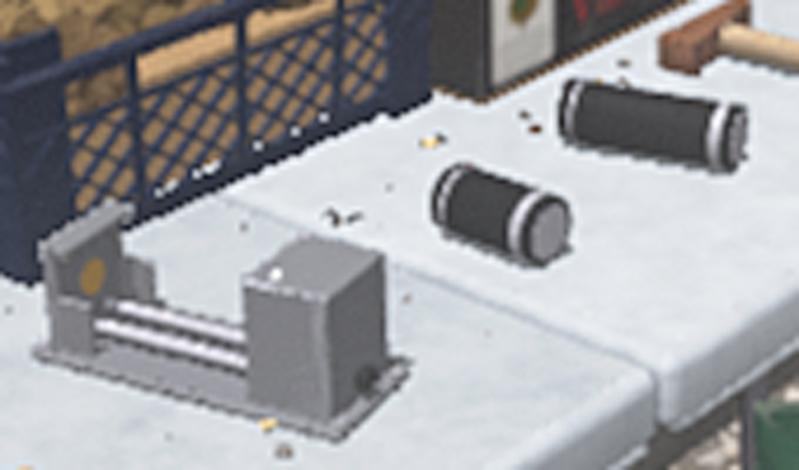

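```bash
python3 - <<'E'
from h import *
for n,box in(('top',(205,290,385,445)),('scene',(210,250,340,400))):
    c=dict(np.load(n+'0.npz'));P=pts(c);r0,r1,c0,c1=box
    f=c['frame'][r0:r1,c0:c1];p=P[r0:r1,c0:c1]
    m=(p[...,2]>0.008)&(p[...,2]<.06)
    q=p[m];print(n,len(q),q.min(0),q.max(0))
    blk=m&(f.max(-1)<90)
    # restrict to largest component
    k,l,s,_=cv2.connectedComponentsWithStats(m.astype(np.uint8));print(s)
    i=1+np.argmax(s[1:,4]);q=p[l==i]
    xy=q[:,:2];mu=xy.mean(0);w,v=np.linalg.eigh(np.cov((xy-mu).T));a=v[:,1];a=a*np.sign(a[0])
    t=(xy-mu)@a;b=(xy-mu)@[-a[1],a[0]]
    print('mu',mu,'axis',a,np.degrees(np.arctan2(a[1],a[0])),'t',t.min(),t.max(),'b',b.min(),b.max(),'zmax',q[:,2].max())
    for T in np.arange(-.066,.067,.004):
        k=(t>=T)&(t<T+.004)
        if k.sum(): print(round(T,3),k.sum(),b[k].min().round(4),b[k].max().round(4),q[k,2].min().round(4),q[k,2].max().round(4))
s=cv2.imread('pics/scene0.png');t=cv2.imread('pics/top0.png')
cv2.imwrite('pics/z2.png',np.hstack([cv2.resize(s[215:250,340:395],(550,350),interpolation=0),]))
E
```

```text
top 877 [ 0.48815139 -0.29173634  0.00862961] [ 0.61044456 -0.19370577  0.04274793]
[[   0    0   60   85 4223]
 [  59   18    1    1    1]
 [  15   20   29   51  875]
 [  45   31    1    1    1]]
mu [ 0.54069005 -0.22267277] axis [0.96061479 0.27788346] 16.133923358813753 t -0.05146354467555982 0.05681889125165359 b -0.022282585617955503 0.016539143939356692 zmax 0.042747932065107186
-0.054 26 -0.0183 0.015 0.0101 0.0389
-0.05 36 -0.0205 0.0159 0.0182 0.0404
-0.046 36 -0.0189 0.0163 0.0184 0.0404
-0.042 31 -0.0202 0.0162 0.0203 0.0414
-0.038 31 -0.0181 0.0163 0.0245 0.0392
-0.034 35 -0.02 0.0165 0.0122 0.041
-0.03 35 -0.0189 0.0154 0.0198 0.0405
-0.026 31 -0.0198 0.0156 0.014 0.0403
-0.022 31 -0.0188 0.0157 0.0193 0.041
-0.018 34 -0.0206 0.0156 0.0161 0.0406
-0.014 31 -0.0194 0.0159 0.0206 0.0406
-0.01 33 -0.0193 0.0159 0.0179 0.0414
-0.006 32 -0.0223 0.0158 0.0182 0.0408
-0.002 33 -0.0203 0.0147 0.0208 0.0405
0.002 31 -0.0187 0.0158 0.0163 0.0399
0.006 32 -0.0211 0.0153 0.0211 0.0403
0.01 35 -0.0186 0.0162 0.0202 0.0393
0.014 32 -0.0185 0.0148 0.0194 0.0406
0.018 31 -0.0209 0.0159 
[... 1127 characters left out ...]
49 0.0087 0.0106 0.037
-0.014 17 -0.0114 0.0104 0.0111 0.0389
-0.01 22 -0.0134 0.0088 0.0084 0.0397
-0.006 18 -0.0151 0.0092 0.0101 0.0387
-0.002 17 -0.0124 0.0097 0.0088 0.0388
0.002 19 -0.0163 0.0079 0.0088 0.0384
0.006 16 -0.0062 0.0066 0.0092 0.0364
0.01 19 -0.0161 0.0086 0.0103 0.0389
0.014 18 -0.0174 0.006 0.0098 0.0373
0.018 20 -0.0178 0.0063 0.0083 0.0374
0.022 17 -0.0102 0.0083 0.0105 0.0383
0.026 19 -0.015 0.0095 0.0096 0.0387
0.03 16 -0.0156 0.0069 0.0091 0.038
0.034 18 -0.0156 0.0068 0.0081 0.0373
0.038 18 -0.0127 0.0065 0.0096 0.0381
0.042 15 -0.016 0.0066 0.0088 0.038
0.046 20 -0.0179 0.006 0.0097 0.0379
0.05 18 -0.0144 0.0068 0.0094 0.0384
0.054 11 -0.0088 0.0044 0.0124 0.0356
```

View pics/z2.png

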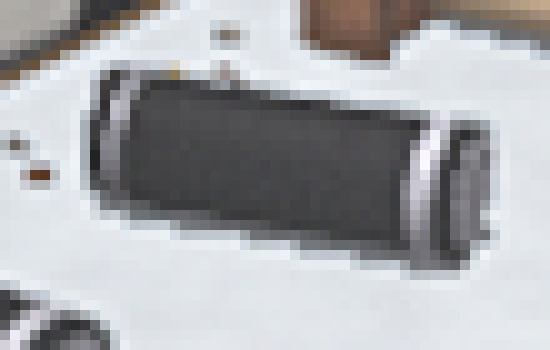

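```bash
python3 - <<'E'
from h import *
from scipy.spatial.transform import Rotation as R
print(R.from_rotvec(monitor.read_state()['tcp_rot']).as_matrix().round(3))
for n,box in(('top',(180,290,235,300)),('scene',(240,305,225,330))):
    c=dict(np.load(n+'0.npz'));P=pts(c);r0,r1,c0,c1=box
    p=P[r0:r1,c0:c1]
    for nm,lo,hi in(('high',.056,.08),('hood',.066,.074),('lip',.057,.0645),('base',.003,.009)):
        m=((p[...,2]>lo)&(p[...,2]<hi)).astype(np.uint8)
        k,l,s,ce=cv2.connectedComponentsWithStats(m,connectivity=8)
        for i in range(1,k):
            if s[i,4]<40: continue
            q=p[l==i]; rc=cv2.minAreaRect((q[:,:2]*1000).astype(np.float32))
            print(n,nm,s[i],'rect',np.round(rc[0],1),np.round(rc[1],1),round(rc[2],2),'zmed',np.median(q[:,2]).round(4))
# table height check
    for a in [(230,300),(260,300)]: print(P[a])
E
```

```text
[[-0.001  0.361 -0.933]
 [ 0.002 -0.933 -0.361]
 [-1.    -0.002 -0.   ]]
top high [  6  15  27  12 192] rect [623.  124.6] [17.2 55.1] 13.33 zmed 0.0613
top high [ 13  66  30  26 596] rect [498.4  94.9] [46.3 55.3] 13.51 zmed 0.0686
top hood [ 13  66  29  25 521] rect [498.2  94.7] [44.9 54.7] 13.72 zmed 0.0689
top lip [  6  15  27  12 177] rect [623.  124.6] [16.5 55. ] 14.06 zmed 0.0613
top base [ 16  19  32  81 512] rect [553.5 103.1] [176.8  68.4] 9.51 zmed 0.0058
top base [  8  30  14  40 272] rect [570.9 138. ] [89.3 22.7] 13.46 zmed 0.006
top base [ 20  30  11  38 189] rect [573.8 113.5] [84.7 14.3] 13.16 zmed 0.0059
[ 0.57900982  0.02537216 -0.00444677]
[5.10345194e-01 2.01995438e-02 4.66818157e-04]
scene high [ 0  0 20  7 83] rect [693.9 109. ] [45.4 25.8] 51.95 zmed 0.0619
scene high [ 13   8  20  13 112] rect [622.7 127.5] [17.7 55.8] 14.43 zmed 0.0608
scene high [ 56  15  31  20 406] rect [497.   97.6] [47.3 57.8] 12.24 zmed 0.0681
scene hood [ 56  15  31  15 275] rect [497.1  97.4] [47.4 57.1] 12.82 zmed 0.0688
scene lip [ 0  0 20  7 50] rect [702.3 103.1] [31.8 35.7] 0.83 zmed 0.0604
scene lip [ 13   8  20  13 100] rect [622.7 127.3] [17.7 55.5] 14.43 zmed 0.061
scene lip [56 21 31 13 97] rect [483.3 104.9] [69.2 34.1] 63.42 zmed 0.0607
scene base [30  0 34 15 50] rect [694.4  -8.4] [  6.4 115.7] 0.96 zmed 0.0061
scene base [30 33 27  8 64] rect [582.3 106.2] [70.7 10.7] 13.38 zmed 0.0061
scene base [ 11  37  81  22 510] rect [543.4 129.9] [184.2  62.1] 27.15 zmed 0.0059
[ 0.69431705 -0.11294045  0.01809995]
[0.49575572 0.08711076 0.06925164]
```

```bash
cat >> h.py <<'E'
from scipy.optimize import least_squares
def fitcell(q,x0):
    # params: cx,cy,cz,yaw,pitch ; radial fit (cx,cy along-axis fixed by ends)
    def ax(p): return np.array([np.cos(p[3])*np.cos(p[2]),np.sin(p[3])*np.cos(p[2]),np.sin(p[2])])
    c0=q.mean(0)
    def f(p):
        a=ax(p);e=np.array([-np.sin(x0[0]),np.cos(x0[0]),0]);
        w=q-(c0+p[0]*e+np.array([0,0,p[1]]));r=np.linalg.norm(w-np.outer(w@a,a),axis=1)
        return (r-.019)*1000
    s=least_squares(f,[0,-.012,x0[1],x0[0]],loss='soft_l1',f_scale=1.)
    p=s.x;a=ax(p);o=c0+p[0]*np.array([-np.sin(x0[0]),np.cos(x0[0]),0])+np.array([0,0,p[1]])
    t=(q-o)@a
    return o,a,np.sort(t),np.degrees(p[3]),np.degrees(p[2]),np.median(abs(s.fun))
E
python3 - <<'E'
from h import *
for n,box in(('top',(205,290,385,445)),('scene',(210,250,340,400))):
    c=dict(np.load(n+'0.npz'));P=pts(c);r0,r1,c0,c1=box
    p=P[r0:r1,c0:c1];m=(p[...,2]>0.008)&(p[...,2]<.06)
    k,l,s,_=cv2.connectedComponentsWithStats(m.astype(np.uint8));i=1+np.argmax(s[1:,4]);q=p[l==i]
    w=q;o,a,t,y,pi,e=fitcell(q,(.29,0))
    print(n,o,y,pi,e,t[[0,5,20,-20,-5,-1]]); lo,hi=t[5],t[-5]
    print('mid by ends',o+a*(lo+hi)/2, 'near',o+a*lo,'far',o+a*hi)
E
```

```text
top [ 0.54154542 -0.22553919  0.01846568] 15.861425579102793 0.11297081227988684 1.1291565782174349 [-0.05148728 -0.05115689 -0.05068742  0.05120167  0.05374006  0.05678986]
mid by ends [ 0.54278783 -0.22518618  0.01846822] near [ 0.4923364  -0.23952093  0.01836481] far [ 0.59323926 -0.21085143  0.01857164]
scene [ 0.53961311 -0.22404775  0.01879256] 15.243941753570368 0.2642508266743392 1.3241732550371317 [-0.05056548 -0.04923436 -0.04872288  0.0521012   0.05567833  0.05690408]
mid by ends [ 0.5427217  -0.2232006   0.01880742] near [ 0.49211157 -0.23699276  0.01856549] far [ 0.59333184 -0.20940844  0.01904935]
```

Emit:
play_rows(
  deltas=[
    {"x": 60,"y": 80,"z": -10,"wz": -1},
    {"x": 115,"y": 155,"z": -25,"wz": -2},
    {"x": 170,"y": 230,"z": -45,"wz": -3},
    {"x": 230,"y": 305,"z": -65,"wz": -4},
    {"x": 280,"y": 370,"z": -85,"wz": -5.5},
    {"x": 307,"y": 407,"z": -102,"wz": -5.5},
    {"x": 307,"y": 407,"z": -102,"wz": -5.5},
    {"x": 307,"y": 407,"z": -102,"wz": -5.5},
    {"x": 307,"y": 407,"z": -102,"wz": -5.5},
  ],
  grip_force=90,
)

```text
schema error: expected keys wx, wy, wz, x, y, z, fingers
```

```bash
python3 - <<'E'
from h import *
from scipy.spatial.transform import Rotation as R
s=monitor.read_state();print(s['time'],s['tool_pos'],R.from_rotvec(s['tcp_rot']).as_matrix().round(3),s['q'])
cam('top','top1.png');cam('scene','scene1.png')
E
```

```text
0.1 [ 0.24310089 -0.62901693  0.25206022] [[-0.001  0.361 -0.933]
 [ 0.002 -0.933 -0.361]
 [-1.    -0.002 -0.   ]] [-1.23892361e+00  2.64676617e-01  1.60528757e+00 -2.18169387e-05
  1.27370431e+00 -3.69385979e-02]
```

View pics/scene1.png

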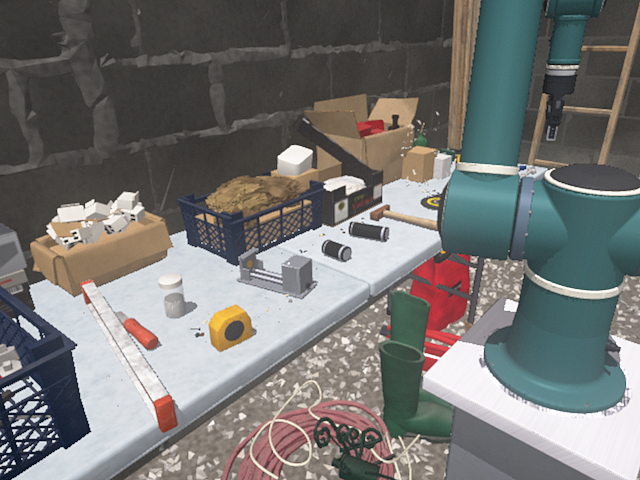

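View pics/top1.png

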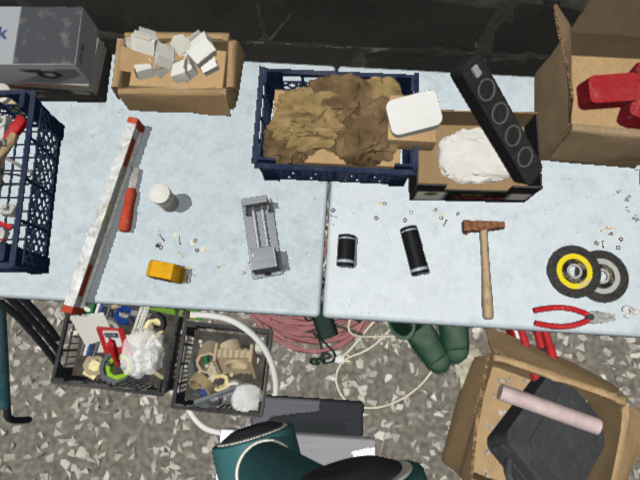

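The move was refused because every row needs all the keys. The pictures are unchanged: the arm is still at the start.

Emit:
play_rows(
  deltas=[
    {"wx": 0,"wy": 0,"wz": -1,"x": 40,"y": 50,"z": -5,"fingers": -1},
    {"wx": 0,"wy": 0,"wz": -2,"x": 75,"y": 100,"z": -15,"fingers": -1},
    {"wx": 0,"wy": 0,"wz": -3,"x": 110,"y": 150,"z": -25,"fingers": -1},
    {"wx": 0,"wy": 0,"wz": -4,"x": 150,"y": 200,"z": -45,"fingers": -1},
    {"wx": 0,"wy": 0,"wz": -5,"x": 190,"y": 250,"z": -60,"fingers": -1},
    {"wx": 0,"wy": 0,"wz": -5.5,"x": 230,"y": 305,"z": -75,"fingers": -1},
    {"wx": 0,"wy": 0,"wz": -5.5,"x": 270,"y": 355,"z": -90,"fingers": -1},
    {"wx": 0,"wy": 0,"wz": -5.5,"x": 307,"y": 407,"z": -102,"fingers": -1},
    {"wx": 0,"wy": 0,"wz": -5.5,"x": 307,"y": 407,"z": -102,"fingers": -1},
    {"wx": 0,"wy": 0,"wz": -5.5,"x": 307,"y": 407,"z": -102,"fingers": -1},
    {"wx": 0,"wy": 0,"wz": -5.5,"x": 307,"y": 407,"z": -102,"fingers": -1},
  ],
  grip_force=90,
)

```text
time: 1.58
tool_pos: [0.5499, -0.2237, 0.1515]
tcp_rot: [2.075, 0.284, -2.076]
wrist_force: [-0.7, -0.0, -0.2]
width: 1.005
```

```bash
python3 - <<'E'
from h import *
from scipy.spatial.transform import Rotation as R
s=monitor.read_state();print(s['time'],s['tool_pos'],R.from_rotvec(s['tcp_rot']).as_matrix().round(3),s['q'],s['wrist_force'])
cam('top','top2.png');c=cam('scene','scene2.png')
cv2.imwrite('pics/z3.png',cv2.resize(c['frame'][120:270,280:480,::-1],None,fx=4,fy=4,interpolation=2))
E
```

```text
1.575 [ 0.54987367 -0.22370706  0.15152391] [[-0.     0.269 -0.963]
 [-0.001 -0.963 -0.269]
 [-1.     0.001  0.   ]] [-4.27942338e-01  1.94968269e-01  1.88430465e+00 -8.30222729e-04
  1.06217899e+00  8.71014345e-01] [-7.23319429e-01 -3.58502940e-04 -2.06058261e-01]
```

View pics/z3.png

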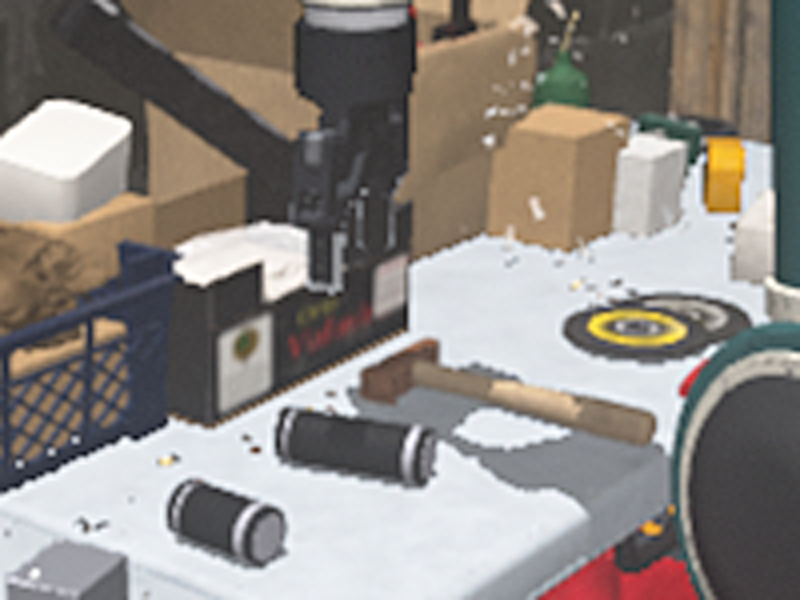

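View pics/top2.png

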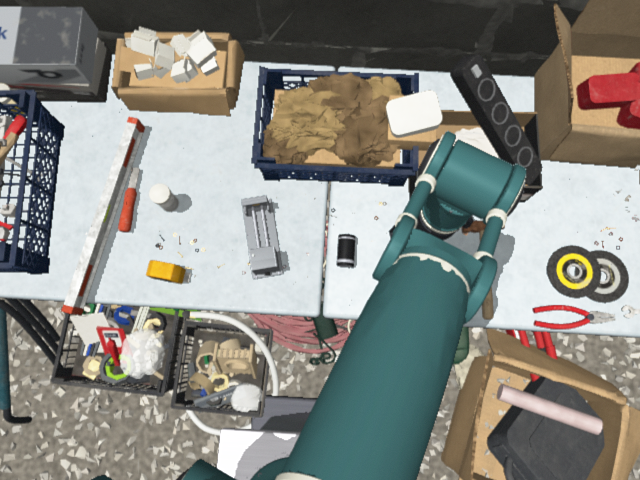

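Emit:
play_rows(
  deltas=[
    {"wx": 0,"wy": 0,"wz": 0,"x": 0,"y": 1,"z": -40,"fingers": -1},
    {"wx": 0,"wy": 0,"wz": 0,"x": 0,"y": 1,"z": -75,"fingers": -1},
    {"wx": 0,"wy": 0,"wz": 0,"x": 0,"y": 1,"z": -105,"fingers": -1},
    {"wx": 0,"wy": 0,"wz": 0,"x": 0,"y": 1,"z": -120,"fingers": -1},
    {"wx": 0,"wy": 0,"wz": 0,"x": 0,"y": 1,"z": -125,"fingers": -1},
    {"wx": 0,"wy": 0,"wz": 0,"x": 0,"y": 1,"z": -125,"fingers": -1},
    {"wx": 0,"wy": 0,"wz": 0,"x": 0,"y": 1,"z": -125,"fingers": -1},
  ],
)

```text
time: 2.55
tool_pos: [0.5514, -0.2222, 0.0277]
tcp_rot: [2.077, 0.283, -2.073]
wrist_force: [0.2, -0.0, 0.6]
width: 0.999
```

```bash
python3 - <<'E'
from h import *
c=cam('scene','scene3.png')
cv2.imwrite('pics/z4.png',cv2.resize(c['frame'][150:270,310:430,::-1],None,fx=5,fy=5,interpolation=2))
E
```

```text
(no output)
```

View pics/z4.png

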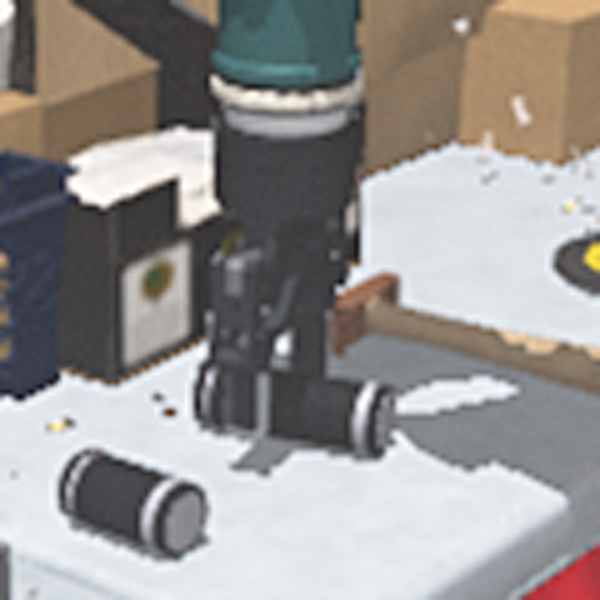

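Emit:
play_rows(
  deltas=[
    {"wx": 0,"wy": 0,"wz": 0,"x": 0,"y": 0,"z": 0,"fingers": 1},
    {"wx": 0,"wy": 0,"wz": 0,"x": 0,"y": 0,"z": 0,"fingers": 1},
    {"wx": 0,"wy": 0,"wz": 0,"x": 0,"y": 0,"z": 0,"fingers": 1},
    {"wx": 0,"wy": 0,"wz": 0,"x": 0,"y": 0,"z": 0,"fingers": 1},
    {"wx": 0,"wy": 0,"wz": 0,"x": 0,"y": 0,"z": 0,"fingers": 1},
    {"wx": 0,"wy": 0,"wz": 0,"x": 0,"y": 0,"z": 0,"fingers": 1},
  ],
  grip_force=90,
)

```text
time: 3.35
tool_pos: [0.5508, -0.2217, 0.027]
tcp_rot: [2.076, 0.284, -2.074]
wrist_force: [-1.1, 1.3, 5.6]
width: 0.412
```

Emit:
play_rows(
  deltas=[
    {"wx": 0,"wy": 0,"wz": 0,"x": 0,"y": 0,"z": 10,"fingers": 1},
    {"wx": 0,"wy": 0,"wz": 0,"x": 0,"y": 0,"z": 40,"fingers": 1},
    {"wx": 0,"wy": 0,"wz": 0,"x": 0,"y": 0,"z": 80,"fingers": 1},
    {"wx": 0,"wy": 0,"wz": 0,"x": 0,"y": 0,"z": 120,"fingers": 1},
    {"wx": 0,"wy": 0,"wz": 0,"x": 0,"y": 0,"z": 140,"fingers": 1},
    {"wx": 0,"wy": 0,"wz": 0,"x": 0,"y": 0,"z": 140,"fingers": 1},
    {"wx": 0,"wy": 0,"wz": 0,"x": 0,"y": 0,"z": 140,"fingers": 1},
  ],
)

```text
time: 4.22
tool_pos: [0.549, -0.221, 0.1642]
tcp_rot: [2.073, 0.287, -2.079]
wrist_force: [0.8, 0.2, -3.3]
width: 0.417
```

```bash
python3 - <<'E'
from h import *
c=cam('scene','scene5.png')
cv2.imwrite('pics/z5.png',cv2.resize(c['frame'][110:250,290:430,::-1],None,fx=4,fy=4,interpolation=2))
s=monitor.read_state();print(s['tool_pos'],s['wrist_force'],s['torque'],s['width'])
E
```

```text
[ 0.54879765 -0.22093941  0.16376343] [ 0.9686856  -0.14497504 -3.44750321] [ 0.01005649 -0.02668333 -0.01779386] 0.41769176501310534
```

View pics/z5.png

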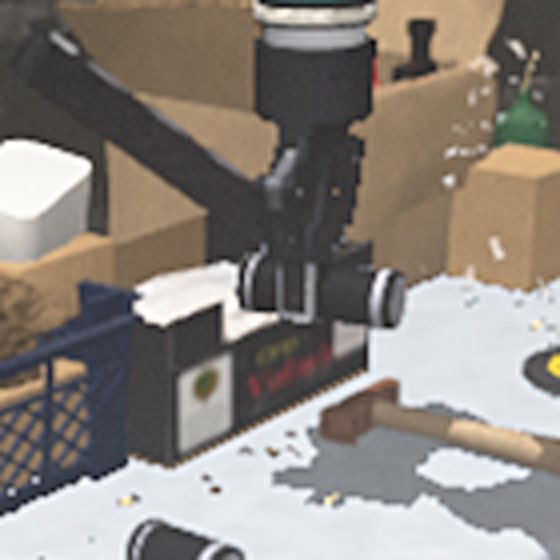

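```bash
cat >> h.py <<'E'
from scipy.spatial.transform import Rotation as R
O=np.array([.5532,.1094,0]);YAW=np.radians(13.4)
X=np.array([np.cos(YAW),np.sin(YAW),0]);Y=np.array([-np.sin(YAW),np.cos(YAW),0]);Z=np.array([0,0,1.])
OFFX,OFFA=.008,.0088
def target(th,fx,fz,cy=0,yaw=0):
    """pose (TCP,R) with flat-end centre at cradle (fx,cy,fz) mm, pitch th deg"""
    th=np.radians(th)
    d=np.cos(th)*X+np.sin(th)*Z;xt=np.sin(th)*X-np.cos(th)*Z;zt=-d;yt=np.cross(zt,xt)
    mid=O+X*fx/1e3+Y*cy/1e3+Z*fz/1e3+.0525*d
    return mid-OFFX*xt-OFFA*zt, np.stack([xt,yt,zt],1)
def delta(t,p0,R0):
    p,Rt=t
    return np.round((p-p0)*1e3,1),np.round(np.degrees(R.from_matrix(Rt@R0.T).as_rotvec()),2)
def cellpose(s):
    Rt=R.from_rotvec(s['tcp_rot']).as_matrix();m=s['tool_pos']+OFFX*Rt[:,0]+OFFA*Rt[:,2]
    d=-Rt[:,2];F=m-.0525*d-O
    return np.round([1e3*F@X,1e3*F@Y,1e3*F@Z],1),np.round([np.degrees(np.arcsin(d[2])),np.degrees(np.arctan2(d@Y,d@X))],2)
E
python3 - <<'E'
from h import *
for i in range(5):
    s=monitor.read_state();print(s['time'],s['tool_pos'].round(4),s['wrist_force'].round(2));c=cam('scene')
R0=R.from_rotvec(s['tcp_rot']).as_matrix();p0=np.array([.550,-.222,.166])
print(cellpose(s))
for a in[(27,-5,150),(27,-5,80)]: print(delta(target(*a),p0,R0))
E
```

```text
4.275 [ 0.5488 -0.2209  0.1638] [ 0.97 -0.14 -3.45]
4.325 [ 0.5488 -0.2209  0.1637] [-0.79  0.25 -2.97]
4.375 [ 0.549  -0.221   0.1639] [ 0.31 -0.55 -3.54]
4.425 [ 0.5493 -0.2211  0.1643] [ 1.32  0.47 -2.68]
4.475 [ 0.5495 -0.2213  0.1647] [ 0.68  0.27 -2.16]
(array([-141.5, -323.2,  156.8]), array([-0.12,  2.23]))
(array([ 47.9, 342.1,  19. ]), array([  6.7 , -26.28,  -2.21]))
(array([ 47.9, 342.1, -51. ]), array([  6.7 , -26.28,  -2.21]))
```

Emit:
play_rows(
  deltas=[
    {"wx": 1,"wy": -3,"wz": 0,"x": 5,"y": 30,"z": 5,"fingers": 1},
    {"wx": 2,"wy": -6,"wz": -0.5,"x": 10,"y": 70,"z": 10,"fingers": 1},
    {"wx": 3,"wy": -10,"wz": -1,"x": 15,"y": 110,"z": 15,"fingers": 1},
    {"wx": 4,"wy": -14,"wz": -1.2,"x": 20,"y": 150,"z": 19,"fingers": 1},
    {"wx": 5,"wy": -18,"wz": -1.5,"x": 26,"y": 190,"z": 19,"fingers": 1},
    {"wx": 6,"wy": -22,"wz": -2,"x": 32,"y": 230,"z": 19,"fingers": 1},
    {"wx": 6.7,"wy": -26.3,"wz": -2.2,"x": 38,"y": 270,"z": 19,"fingers": 1},
    {"wx": 6.7,"wy": -26.3,"wz": -2.2,"x": 43,"y": 310,"z": 19,"fingers": 1},
    {"wx": 6.7,"wy": -26.3,"wz": -2.2,"x": 48,"y": 342,"z": 19,"fingers": 1},
    {"wx": 6.7,"wy": -26.3,"wz": -2.2,"x": 48,"y": 342,"z": 19,"fingers": 1},
    {"wx": 6.7,"wy": -26.3,"wz": -2.2,"x": 48,"y": 342,"z": 19,"fingers": 1},
    {"wx": 6.7,"wy": -26.3,"wz": -2.2,"x": 48,"y": 342,"z": 19,"fingers": 1},
  ],
)

```text
time: 6.02
tool_pos: [0.598, 0.1194, 0.1848]
tcp_rot: [2.563, 0.297, -1.568]
wrist_force: [-0.0, -0.2, -2.4]
width: 0.419
```

```bash
python3 - <<'E'
from h import *
s=monitor.read_state();print(s['time'],s['tool_pos'].round(4),s['wrist_force'].round(2),s['q'].round(2),cellpose(s))
c=cam('scene','scene6.png');np.savez('scene6.npz',**c);t=cam('top','top6.png');np.savez('top6.npz',**t)
s=monitor.read_state();print(s['time'],s['tool_pos'].round(4),s['wrist_force'].round(2),cellpose(s))
cv2.imwrite('pics/z6.png',np.hstack([cv2.resize(c['frame'][160:310,220:340,::-1],None,fx=3.3,fy=3.3,interpolation=2),cv2.resize(t['frame'][130:280,215:335,::-1],None,fx=3.3,fy=3.3,interpolation=2)]))
E
```

```text
6.025 [0.598  0.1194 0.1848] [-0.04 -0.19 -2.45] [ 0.13 -0.05  2.15  0.08  0.57  1.41] (array([ -5. ,  -0.6, 149.8]), array([27.08, -0.05]))
6.125 [0.5982 0.1194 0.1851] [ 0.15 -1.12 -2.53] (array([ -4.8,  -0.7, 150. ]), array([27.11, -0.07]))
```

View pics/z6.png

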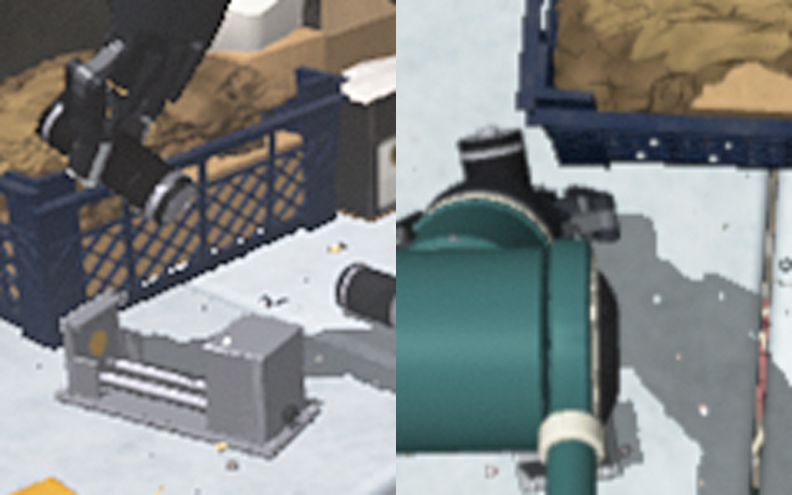

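```bash
cat > chk.py <<'E'
from h import *
def chk(c,s,tag):
    F,an=cellpose(s)
    Rt=R.from_rotvec(s['tcp_rot']).as_matrix();d=-Rt[:,2];f=O+X*F[0]/1e3+Y*F[1]/1e3+Z*F[2]/1e3
    P=pts(c).reshape(-1,3);w=P-f;t=w@d;r=np.linalg.norm(w-np.outer(t,d),axis=1)
    nrm=np.cross(d,Y)*-1
    for nm,lo,hi in(('flatend',.003,.038),('buttonend',.078,.102)):
        k=(r<.027)&(t>lo)&(t<hi)&(c['depth'].reshape(-1)>0)
        if k.sum()<30: print(tag,nm,k.sum());continue
        q=w[k];a=q@Y;b=q@(-Rt[:,0])
        g=least_squares(lambda p:(np.hypot(a-p[0],b-p[1])-.019)*1e3,[0,0],loss='soft_l1')
        print(tag,nm,k.sum(),'offset Y,n mm',(g.x*1e3).round(2),'res',np.median(abs(g.fun)).round(2),'Yspan',a.min().round(3),a.max().round(3))
    k=(r<.012)&(t>-.02)&(t<.0);print(tag,'flat face t',(np.percentile(t[k],[10,50,90])*1e3).round(1) if k.sum() else None,k.sum())
    k=(r<.017)&(t>.098)&(t<.12);print(tag,'end t',(np.percentile(t[k],[50,90,100])*1e3).round(1) if k.sum() else None,k.sum())
E
python3 - <<'E'
from chk import *
s=monitor.read_state()
for n in('scene','top'): chk(dict(np.load(n+'6.npz')),s,n)
E
```

```text
scene flatend 285 offset Y,n mm [ 0.72 -0.56] res 0.72 Yspan -0.012 0.022
scene buttonend 96 offset Y,n mm [ 1.26 -0.26] res 0.94 Yspan 0.012 0.023
scene flat face t [-0.2 -0.1 -0.1] 3
scene end t [104.5 106.1 106.5] 2
top flatend 0
top buttonend 213 offset Y,n mm [-0.66 -0.34] res 1.01 Yspan -0.019 0.018
top flat face t None 0
top end t [106.2 109.  110. ] 47
```

```bash
python3 - <<'E'
from h import *
s=monitor.read_state();R0=R.from_rotvec(s['tcp_rot']).as_matrix();p0=np.array([.598,.120,.185])
for a in[(27,-5,100),(27,-5,50),(27,-16,44),(27,-26,40)]: print(a,delta(target(*a,cy=.8),p0,R0))
E
```

```text
(27, -5, 100) (array([ -0.3,   0.8, -50. ]), array([0.07, 0.13, 0.12]))
(27, -5, 50) (array([  -0.3,    0.8, -100. ]), array([0.07, 0.13, 0.12]))
(27, -16, 44) (array([ -11. ,   -1.7, -106. ]), array([0.07, 0.13, 0.12]))
(27, -26, 40) (array([ -20.7,   -4. , -110. ]), array([0.07, 0.13, 0.12]))
```

Emit:
play_rows(
  deltas=[
    {"wx": 0,"wy": 0,"wz": 0,"x": 0,"y": 1,"z": -30,"fingers": 1},
    {"wx": 0,"wy": 0,"wz": 0,"x": 0,"y": 1,"z": -60,"fingers": 1},
    {"wx": 0,"wy": 0,"wz": 0,"x": 0,"y": 1,"z": -85,"fingers": 1},
    {"wx": 0,"wy": 0,"wz": 0,"x": 0,"y": 1,"z": -98,"fingers": 1},
    {"wx": 0,"wy": 0,"wz": 0,"x": 0,"y": 1,"z": -100,"fingers": 1},
    {"wx": 0,"wy": 0,"wz": 0,"x": 0,"y": 1,"z": -100,"fingers": 1},
    {"wx": 0,"wy": 0,"wz": 0,"x": -5,"y": 0,"z": -103,"fingers": 1},
    {"wx": 0,"wy": 0,"wz": 0,"x": -11,"y": -1.5,"z": -106,"fingers": 1},
    {"wx": 0,"wy": 0,"wz": 0,"x": -11,"y": -1.5,"z": -106,"fingers": 1},
    {"wx": 0,"wy": 0,"wz": 0,"x": -11,"y": -1.5,"z": -106,"fingers": 1},
  ],
)

```text
time: 7.38
tool_pos: [0.5873, 0.1189, 0.0795]
tcp_rot: [2.564, 0.299, -1.566]
wrist_force: [-0.0, 0.6, -3.0]
width: 0.416
```

```bash
python3 - <<'E'
from chk import *
c=cam('scene','scene7.png')
s=monitor.read_state();print(s['time'],s['tool_pos'].round(4),s['wrist_force'].round(2),cellpose(s))
chk(c,s,'scene')
cv2.imwrite('pics/z7.png',cv2.resize(c['frame'][190:310,220:340,::-1],None,fx=5,fy=5,interpolation=2))
E
```

```text
7.425 [0.5875 0.1189 0.0796] [ 1.02  0.73 -2.95] (array([-15.3,   1.3,  44.5]), array([2.718e+01, 2.000e-02]))
scene flatend 268 offset Y,n mm [ 0.74 -0.42] res 0.7 Yspan -0.013 0.024
scene buttonend 95 offset Y,n mm [ 1.26 -1.46] res 1.22 Yspan 0.002 0.022
scene flat face t None 0
scene end t [101.7 102.6 102.8] 3
```

View pics/z7.png

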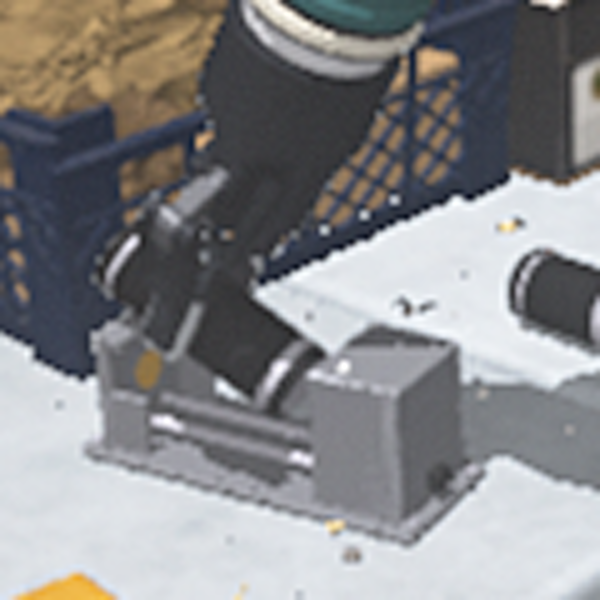

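```bash
python3 - <<'E'
from h import *
s=monitor.read_state();R0=R.from_rotvec(s['tcp_rot']).as_matrix();p0=s['tool_pos']
for a in[(27,-26,40),(27,-30,39),(27,-34,37.5),(27,-38,36),(27,-42,34.5)]: print(a,delta(target(*a,cy=0),p0,R0))
E
```

```text
(27, -26, 40) (array([-10. ,  -3.7,  -4.6]), array([0.06, 0.19, 0.04]))
(27, -30, 39) (array([-13.9,  -4.7,  -5.6]), array([0.06, 0.19, 0.04]))
(27, -34, 37.5) (array([-17.8,  -5.6,  -7.1]), array([0.06, 0.19, 0.04]))
(27, -38, 36) (array([-21.7,  -6.5,  -8.6]), array([0.06, 0.19, 0.04]))
(27, -42, 34.5) (array([-25.6,  -7.5, -10.1]), array([0.06, 0.19, 0.04]))
```

Emit:
play_rows(
  deltas=[
    {"wx": 0,"wy": 0,"wz": 0,"x": -5,"y": -2,"z": -2,"fingers": 1},
    {"wx": 0,"wy": 0,"wz": 0,"x": -10,"y": -3.7,"z": -4.5,"fingers": 1},
    {"wx": 0,"wy": 0,"wz": 0,"x": -14,"y": -4.7,"z": -5.5,"fingers": 1},
    {"wx": 0,"wy": 0,"wz": 0,"x": -14,"y": -4.7,"z": -5.5,"fingers": 1},
    {"wx": 0,"wy": 0,"wz": 0,"x": -14,"y": -4.7,"z": -5.5,"fingers": 1},
  ],
)

```text
time: 8.05
tool_pos: [0.5736, 0.1142, 0.074]
tcp_rot: [2.564, 0.299, -1.566]
wrist_force: [0.2, 0.6, -3.0]
width: 0.414
```

```bash
python3 - <<'E'
from h import *
s=monitor.read_state();print(s['time'],s['tool_pos'].round(4),s['wrist_force'].round(2),cellpose(s))
E
```

```text
8.05 [0.5736 0.1142 0.074 ] [ 0.23  0.63 -3.04] (array([-30. ,  -0.1,  38.9]), array([2.717e+01, 1.000e-02]))
```

Emit:
play_rows(
  deltas=[
    {"wx": 0,"wy": 0,"wz": 0,"x": -2,"y": -0.5,"z": -0.7,"fingers": 1},
    {"wx": 0,"wy": 0,"wz": 0,"x": -4,"y": -1,"z": -1.5,"fingers": 1},
    {"wx": 0,"wy": 0,"wz": 0,"x": -4,"y": -1,"z": -1.5,"fingers": 1},
  ],
)

```text
time: 8.43
tool_pos: [0.5706, 0.1134, 0.0734]
tcp_rot: [2.566, 0.299, -1.562]
wrist_force: [3.2, 1.9, -1.9]
width: 0.417
```

Emit:
play_rows(
  deltas=[
    {"wx": 0,"wy": 0,"wz": 0,"x": -2,"y": -0.5,"z": -0.7,"fingers": 1},
    {"wx": 0,"wy": 0,"wz": 0,"x": -4,"y": -1,"z": -1.5,"fingers": 1},
    {"wx": 0,"wy": 0,"wz": 0,"x": -4,"y": -1,"z": -1.5,"fingers": 1},
  ],
)

```text
time: 8.8
tool_pos: [0.5674, 0.1125, 0.0727]
tcp_rot: [2.567, 0.299, -1.56]
wrist_force: [5.0, 3.8, 1.4]
width: 0.411
```

```bash
python3 - <<'E'
from h import *
s=monitor.read_state();print(s['time'],s['tool_pos'].round(4),s['wrist_force'].round(2),s['torque'].round(3),cellpose(s))
E
```

```text
8.8 [0.5674 0.1125 0.0727] [5.04 3.83 1.38] [ 0.404 -0.481 -0.012] (array([-36.2,  -0.3,  37.4]), array([27.41,  0.  ]))
```

Emit:
play_rows(
  deltas=[
    {"wx": 0,"wy": 0,"wz": 0,"x": -2,"y": -0.5,"z": -0.7,"fingers": 1},
    {"wx": 0,"wy": 0,"wz": 0,"x": -4,"y": -1,"z": -1,"fingers": 1},
    {"wx": 0,"wy": 0,"wz": 0,"x": -4,"y": -1,"z": -1,"fingers": 1},
    {"wx": 0,"wy": 0,"wz": 0,"x": -4,"y": -1,"z": -1,"fingers": 1},
  ],
)

```text
time: 9.3
tool_pos: [0.5646, 0.1118, 0.0728]
tcp_rot: [2.57, 0.299, -1.557]
wrist_force: [7.0, 4.0, 2.6]
width: 0.413
```

```bash
python3 - <<'E'
from chk import *
c=cam('scene','scene8.png')
s=monitor.read_state();print(s['time'],s['tool_pos'].round(4),s['wrist_force'].round(2),s['torque'].round(3),cellpose(s))
chk(c,s,'scene')
cv2.imwrite('pics/z8.png',cv2.resize(c['frame'][190:310,220:340,::-1],None,fx=5,fy=5,interpolation=2))
E
```

```text
9.35 [0.5646 0.1118 0.0728] [5.99 4.05 1.58] [ 0.559 -0.655  0.009] (array([-39. ,  -0.3,  37.3]), array([ 2.756e+01, -1.000e-02]))
scene flatend 155 offset Y,n mm [ 0.87 -0.06] res 0.84 Yspan -0.011 0.024
scene buttonend 95 offset Y,n mm [ 1.17 -0.08] res 0.88 Yspan 0.001 0.022
scene flat face t None 0
scene end t [104.4 106.3 106.3] 6
```

View pics/z8.png

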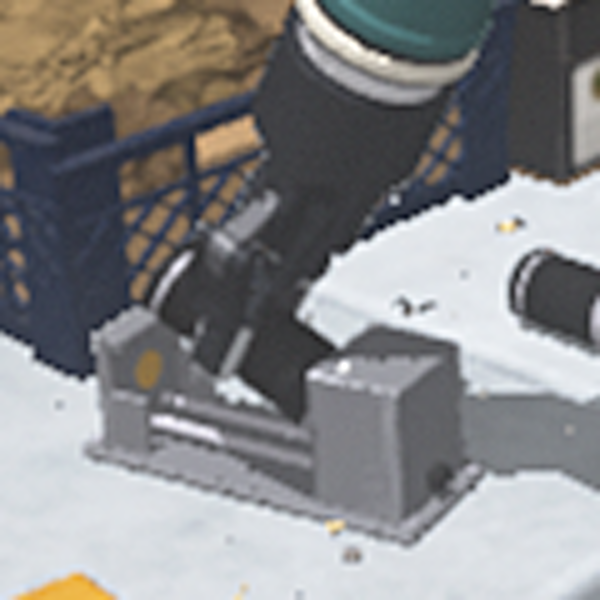

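Emit:
play_rows(
  deltas=[
    {"wx": 0,"wy": 0,"wz": 0,"x": -2,"y": 0.5,"z": 0,"fingers": 1},
    {"wx": 0,"wy": 0,"wz": 0,"x": -4,"y": 0,"z": 0,"fingers": 1},
    {"wx": 0,"wy": 0,"wz": 0,"x": -4,"y": 0,"z": 0,"fingers": 1},
    {"wx": 0,"wy": 0,"wz": 0,"x": -4,"y": 0,"z": 0,"fingers": 1},
  ],
)

```text
time: 9.85
tool_pos: [0.5616, 0.1114, 0.0733]
tcp_rot: [2.571, 0.298, -1.554]
wrist_force: [8.6, 1.6, -0.0]
width: 0.415
```

```bash
python3 - <<'E'
from chk import *
for i in range(3):
  c=cam('scene','scene9.png')
  s=monitor.read_state();print(s['time'],s['tool_pos'].round(4),s['wrist_force'].round(2),s['torque'].round(3),cellpose(s))
chk(c,s,'scene')
E
```

```text
9.9 [0.5616 0.1114 0.0733] [7.72 1.11 1.24] [ 0.174 -1.061  0.021] (array([-42. ,  -0.1,  37.8]), array([27.67,  0.04]))
9.95 [0.5616 0.1114 0.0733] [8.43 2.8  1.16] [ 0.16  -1.069 -0.006] (array([-42. ,  -0. ,  37.8]), array([27.67,  0.04]))
10.0 [0.5616 0.1114 0.0733] [8.36 1.05 0.54] [ 0.216 -1.007 -0.023] (array([-41.9,  -0.1,  37.8]), array([27.67,  0.04]))
scene flatend 149 offset Y,n mm [0.86 0.06] res 0.87 Yspan -0.011 0.027
scene buttonend 99 offset Y,n mm [1.47 0.15] res 0.89 Yspan 0.002 0.023
scene flat face t None 0
scene end t [105.9 106.4 106.5] 3
```

```bash
python3 - <<'E'
from chk import *
s=monitor.read_state();R0=R.from_rotvec(s['tcp_rot']).as_matrix();p0=s['tool_pos']
for a in[(27.5,-44,36.5),(24,-44.7,36.2),(20,-45.5,36),(15,-46.3,35.3),(10,-47,34.5),(5,-48,33.8),(0,-48.5,33.3)]: print(a,delta(target(*a,cy=.3),p0,R0))
E
```

```text
(27.5, -44, 36.5) (array([-2. , -0.2, -1.4]), array([0.14, 0.21, 0.06]))
(24, -44.7, 36.2) (array([-0.6,  0.2, -4.9]), array([-0.66,  3.62,  0.05]))
(20, -45.5, 36) (array([ 0.7,  0.5, -8.8]), array([-1.59,  7.51,  0.05]))
(15, -46.3, 35.3) (array([  2.1,   0.8, -14.4]), array([-2.75, 12.37,  0.04]))
(10, -47, 34.5) (array([  3.2,   1.1, -20.3]), array([-3.9 , 17.24,  0.03]))
(5, -48, 33.8) (array([  3.6,   1.2, -26.2]), array([-5.06e+00,  2.21e+01,  2.00e-02]))
(0, -48.5, 33.3) (array([  4. ,   1.3, -32. ]), array([-6.220e+00,  2.697e+01,  1.000e-02]))
```

Swing to 20 degrees, with a little more push.

Emit:
play_rows(
  deltas=[
    {"wx": 0,"wy": 0,"wz": 0,"x": -2.5,"y": 0,"z": -1,"fingers": 1},
    {"wx": -0.3,"wy": 1.8,"wz": 0,"x": -2,"y": 0,"z": -3,"fingers": 1},
    {"wx": -0.7,"wy": 3.6,"wz": 0,"x": -1,"y": 0.2,"z": -5,"fingers": 1},
    {"wx": -1.1,"wy": 5.5,"wz": 0,"x": -0.3,"y": 0.3,"z": -7,"fingers": 1},
    {"wx": -1.6,"wy": 7.5,"wz": 0,"x": 0,"y": 0.5,"z": -9,"fingers": 1},
    {"wx": -1.6,"wy": 7.5,"wz": 0,"x": 0,"y": 0.5,"z": -9,"fingers": 1},
    {"wx": -1.6,"wy": 7.5,"wz": 0,"x": 0,"y": 0.5,"z": -9,"fingers": 1},
  ],
)

```text
time: 10.88
tool_pos: [0.5635, 0.1119, 0.0653]
tcp_rot: [2.455, 0.287, -1.713]
wrist_force: [9.7, -0.4, 3.5]
width: 0.418
```

```bash
python3 - <<'E'
from chk import *
for i in range(2):
  c=cam('scene','scene10.png')
  s=monitor.read_state();print(s['time'],s['tool_pos'].round(4),s['wrist_force'].round(2),s['torque'].round(3),cellpose(s))
chk(c,s,'scene')
cv2.imwrite('pics/z10.png',cv2.resize(c['frame'][190:310,220:340,::-1],None,fx=5,fy=5,interpolation=2))
E
```

```text
10.925 [0.5635 0.1119 0.0653] [ 9.64 -0.49  3.14] [-0.132 -1.332  0.045] (array([-44.2,   0.1,  36.6]), array([ 2.021e+01, -1.000e-02]))
10.975 [0.5634 0.1119 0.0653] [10.16 -0.19  3.84] [-0.066 -1.298  0.074] (array([-44.3,   0.1,  36.6]), array([ 2.02e+01, -1.00e-02]))
scene flatend 127 offset Y,n mm [0.65 0.43] res 0.86 Yspan -0.01 0.027
scene buttonend 78 offset Y,n mm [1.29 0.12] res 0.81 Yspan 0.011 0.022
scene flat face t None 0
scene end t [116.2 117.3 117.5] 3
```

View pics/z10.png

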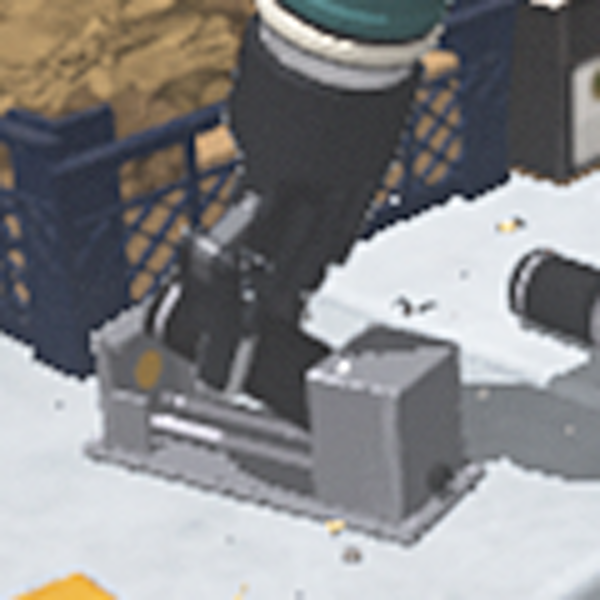

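```bash
python3 - <<'E'
from chk import *
c=cam('top','top10.png')
s=monitor.read_state();print(s['wrist_force'].round(2),cellpose(s))
chk(c,s,'top')
cv2.imwrite('pics/z11.png',cv2.resize(c['frame'][170:270,220:320,::-1],None,fx=6,fy=6,interpolation=2))
E
```

```text
[ 9.76 -0.03  4.01] (array([-44.2,   0.1,  36.7]), array([ 2.021e+01, -1.000e-02]))
top flatend 0
top buttonend 120 offset Y,n mm [-0.45 -1.33] res 1.08 Yspan -0.019 0.018
top flat face t None 0
top end t [107.8 115.  119.4] 58
```

View pics/z11.png

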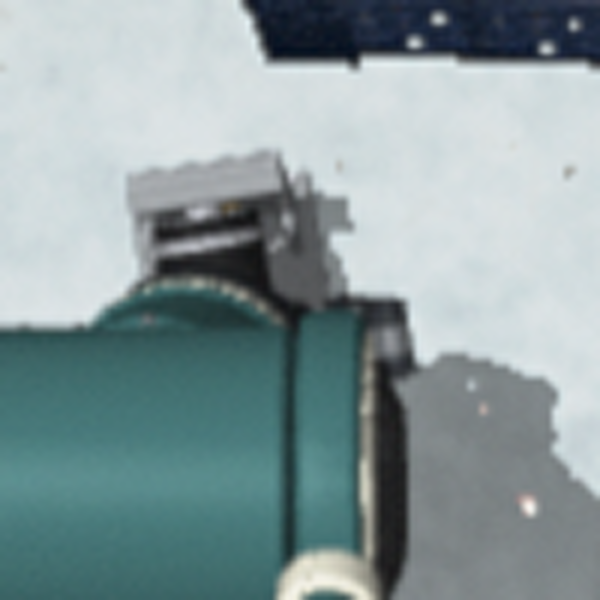

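```bash
cat >> chk.py <<'E'
def ends(c,s,tag):
    Rt=R.from_rotvec(s['tcp_rot']).as_matrix();d=-Rt[:,2];F,_=cellpose(s);f=O+X*F[0]/1e3+Y*F[1]/1e3+Z*F[2]/1e3
    w=pts(c).reshape(-1,3)-f;t=w@d;b=w@(-Rt[:,0]);a=w@Y
    k=(abs(a)<.015)&(b>.008)&(b<.021)&(t>.085)&(t<.125)
    print(tag,'upper rim t',np.sort(t[k])[-25:].round(4)*1e3)
    k=(abs(a)<.007)&(abs(b)<.008)&(t>.095)&(t<.125)
    print(tag,'button t',np.sort(t[k]).round(4)*1e3)
E
python3 - <<'E'
from chk import *
c=cam('top')
s=monitor.read_state();ends(c,s,'top')
c=dict(np.load('top6.npz'));s0=dict(s)
E
```

```text
top upper rim t [103.7 103.9 104.2 104.2 104.4 104.4 104.5 104.7 104.7 104.8 105.  105.1
 105.1 105.4 105.5 105.6 105.9 106.  106.2 106.3 106.4 106.5 106.5 106.6
 106.6]
top button t [106.7 106.9 107.1 107.7 108.2 108.5 108.8 108.9 109.  109.9 109.9 110.1]
```

```bash
python3 - <<'E'
from chk import *
s=monitor.read_state();R0=R.from_rotvec(s['tcp_rot']).as_matrix();p0=s['tool_pos']
for a in[(20.2,-46,36.3),(15,-47.3,35.5),(10,-48.3,34.5),(5,-49,33.8),(0,-49.3,33.2)]: print(a,delta(target(*a,cy=.1),p0,R0))
E
```

```text
(20.2, -46, 36.3) (array([-1.7, -0.4, -0.3]), array([0.05, 0.02, 0.03]))
(15, -47.3, 35.5) (array([-0.6, -0.1, -6.2]), array([-1.15,  5.07,  0.02]))
(10, -48.3, 34.5) (array([  0.2,   0.1, -12.3]), array([-2.31,  9.94,  0.02]))
(5, -49, 33.8) (array([  0.9,   0.2, -18.2]), array([-3.47, 14.8 ,  0.02]))
(0, -49.3, 33.2) (array([  1.5,   0.4, -24.1]), array([-4.62, 19.67,  0.02]))
```

Emit:
play_rows(
  deltas=[
    {"wx": 0,"wy": 0,"wz": 0,"x": -2,"y": -0.4,"z": -0.3,"fingers": 1},
    {"wx": -0.6,"wy": 2.5,"wz": 0,"x": -1.5,"y": -0.3,"z": -3.2,"fingers": 1},
    {"wx": -1.1,"wy": 5,"wz": 0,"x": -1,"y": -0.2,"z": -6.2,"fingers": 1},
    {"wx": -1.1,"wy": 5,"wz": 0,"x": -1,"y": -0.2,"z": -6.2,"fingers": 1},
    {"wx": -1.1,"wy": 5,"wz": 0,"x": -1,"y": -0.2,"z": -6.2,"fingers": 1},
  ],
)

```text
time: 11.7
tool_pos: [0.5636, 0.1119, 0.0596]
tcp_rot: [2.373, 0.279, -1.814]
wrist_force: [10.9, 0.7, 6.3]
width: 0.414
```

```bash
python3 - <<'E'
from chk import *
for i in range(2):
  c=cam('top')
  s=monitor.read_state();print(s['time'],s['tool_pos'].round(4),s['wrist_force'].round(2),s['torque'].round(3),cellpose(s))
ends(c,s,'t')
E
```

```text
11.75 [0.5636 0.1119 0.0597] [11.08 -0.15  5.02] [-0.075 -1.38   0.04 ] (array([-46.4,   0.1,  35.9]), array([15.21, -0.03]))
11.8 [0.5636 0.1119 0.0597] [11.13  0.66  5.12] [-0.061 -1.361 -0.007] (array([-46.4,   0.1,  35.9]), array([15.21, -0.03]))
t upper rim t []
t button t [109.1 109.4 109.8 112.2 113.3 113.6 113.9 114.3 114.6 114.8 115.3 115.6
 116.1 116.4 116.8 117.  117.7 117.8 118.2 118.5 118.8 119.2 119.5 119.9
 119.9 120.3 120.6 121.  121.2 121.9 122.1 122.7 124.1 124.5]
```

Emit:
play_rows(
  deltas=[
    {"wx": -0.6,"wy": 2.5,"wz": 0,"x": -0.2,"y": 0,"z": -3,"fingers": 1},
    {"wx": -1.1,"wy": 5,"wz": 0,"x": 0,"y": 0,"z": -6,"fingers": 1},
    {"wx": -1.7,"wy": 7.4,"wz": 0,"x": 0.3,"y": 0,"z": -9,"fingers": 1},
    {"wx": -1.7,"wy": 7.4,"wz": 0,"x": 0.3,"y": 0,"z": -9,"fingers": 1},
    {"wx": -1.7,"wy": 7.4,"wz": 0,"x": 0.3,"y": 0,"z": -9,"fingers": 1},
  ],
)

```text
time: 12.42
tool_pos: [0.5638, 0.1124, 0.0498]
tcp_rot: [2.241, 0.264, -1.962]
wrist_force: [10.8, 2.9, 4.7]
width: 0.415
```

```bash
python3 - <<'E'
from chk import *
c=cam('scene','scene12.png')
s=monitor.read_state();print(s['time'],s['tool_pos'].round(4),s['wrist_force'].round(2),s['torque'].round(3),cellpose(s))
t=cam('top','top12.png')
chk(c,s,'scene')
cv2.imwrite('pics/z12.png',np.hstack([cv2.resize(c['frame'][210:310,230:330,::-1],(400,400),interpolation=2),cv2.resize(t['frame'][180:240,230:290,::-1],(400,400),interpolation=2)]))
E
```

```text
12.475 [0.5638 0.1124 0.0499] [11.74  1.96  3.69] [ 0.295 -1.418  0.015] (array([-48.7,   0.5,  33.8]), array([ 7.6 , -0.08]))
scene flatend 111 offset Y,n mm [ 1.28 -0.3 ] res 1.4 Yspan -0.008 0.027
scene buttonend 81 offset Y,n mm [ 1.01 -0.93] res 1.03 Yspan 0.013 0.022
scene flat face t None 0
scene end t [116.3 119.8 120. ] 25
```

View pics/z12.png

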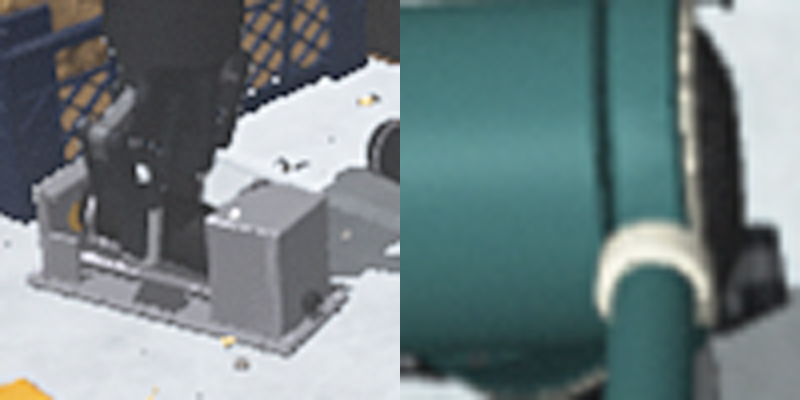

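```bash
python3 - <<'E'
from chk import *
s=monitor.read_state();R0=R.from_rotvec(s['tcp_rot']).as_matrix();p0=s['tool_pos']
for a in[(4,-49,33.5),(0,-49.3,33.2),(0,-46,33),(0,-42,33),(0,-39,33)]: print(a,delta(target(*a,cy=.1),p0,R0))
E
```

```text
(4, -49, 33.5) (array([ 0.8, -0.2, -4.1]), array([-0.96,  3.47,  0.07]))
(0, -49.3, 33.2) (array([ 1.2, -0.1, -8.6]), array([-1.89,  7.36,  0.07]))
(0, -46, 33) (array([ 4.4,  0.7, -8.8]), array([-1.89,  7.36,  0.07]))
(0, -42, 33) (array([ 8.3,  1.6, -8.8]), array([-1.89,  7.36,  0.07]))
(0, -39, 33) (array([11.2,  2.3, -8.8]), array([-1.89,  7.36,  0.07]))
```

Emit:
play_rows(
  deltas=[
    {"wx": -0.5,"wy": 2,"wz": 0,"x": 0.2,"y": -0.2,"z": -2.2,"fingers": 1},
    {"wx": -1,"wy": 4,"wz": 0,"x": 0.4,"y": -0.2,"z": -4.5,"fingers": 1},
    {"wx": -1.5,"wy": 6,"wz": 0,"x": 0.6,"y": -0.2,"z": -7,"fingers": 1},
    {"wx": -1.9,"wy": 7.5,"wz": 0,"x": 0.8,"y": -0.2,"z": -8.5,"fingers": 1},
    {"wx": -1.9,"wy": 7.5,"wz": 0,"x": 0.8,"y": -0.2,"z": -8.5,"fingers": 1},
    {"wx": -1.9,"wy": 7.5,"wz": 0,"x": 0.8,"y": -0.2,"z": -8.5,"fingers": 1},
  ],
)

```text
time: 13.28
tool_pos: [0.5648, 0.1124, 0.0414]
tcp_rot: [2.097, 0.245, -2.101]
wrist_force: [10.2, 2.6, 7.4]
width: 0.414
```

```bash
python3 - <<'E'
from chk import *
c=cam('scene','scene13.png')
s=monitor.read_state();print(s['time'],s['tool_pos'].round(4),s['wrist_force'].round(2),s['torque'].round(3),cellpose(s))
chk(c,s,'scene')
cv2.imwrite('pics/z13.png',cv2.resize(c['frame'][210:310,230:330,::-1],(600,600),interpolation=2))
E
```

```text
13.325 [0.5648 0.1124 0.0414] [9.93 1.81 6.4 ] [ 0.34  -1.589 -0.239] (array([-49.3,   0.4,  33.5]), array([-0.09, -0.13]))
scene flatend 112 offset Y,n mm [ 1.27 -0.3 ] res 0.93 Yspan -0.003 0.026
scene buttonend 93 offset Y,n mm [ 1.34 -1.78] res 0.91 Yspan 0.008 0.022
scene flat face t None 0
scene end t [119.9 120.  120. ] 6
```

View pics/z13.png

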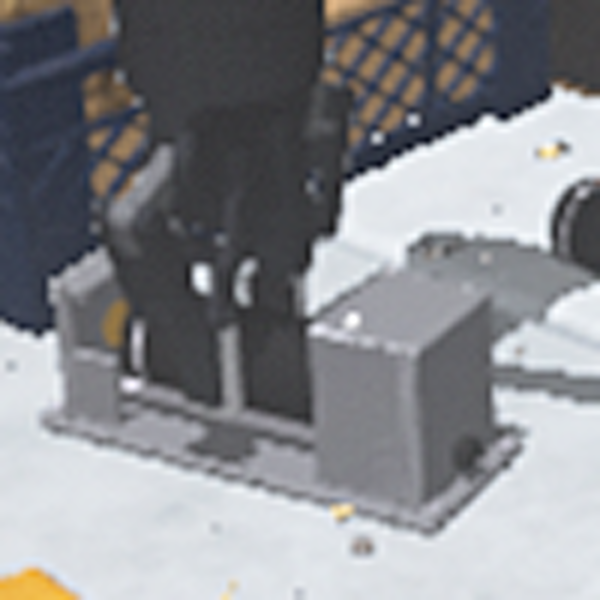

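Emit:
play_rows(
  deltas=[
    {"wx": 0,"wy": 0,"wz": 0,"x": 2,"y": 0.4,"z": 0,"fingers": 1},
    {"wx": 0,"wy": 0,"wz": 0,"x": 4,"y": 0.8,"z": 0,"fingers": 1},
    {"wx": 0,"wy": 0,"wz": 0,"x": 6,"y": 1.2,"z": 0,"fingers": 1},
    {"wx": 0,"wy": 0,"wz": 0,"x": 7.5,"y": 1.6,"z": 0,"fingers": 1},
    {"wx": 0,"wy": 0,"wz": 0,"x": 7.5,"y": 1.6,"z": 0,"fingers": 1},
    {"wx": 0,"wy": 0,"wz": 0,"x": 7.5,"y": 1.6,"z": 0,"fingers": 1},
  ],
)

```text
time: 14.08
tool_pos: [0.5692, 0.1127, 0.041]
tcp_rot: [2.089, 0.243, -2.107]
wrist_force: [3.0, -2.0, 12.5]
width: 0.418
```

```bash
python3 - <<'E'
from chk import *
s=monitor.read_state();print(s['time'],s['tool_pos'].round(4),s['wrist_force'].round(2),s['torque'].round(3),cellpose(s))
E
```

```text
14.075 [0.5692 0.1127 0.041 ] [ 3.   -1.99 12.49] [-0.271 -0.537 -0.283] (array([-45. ,  -0.3,  33.5]), array([-0.49, -0.13]))
```

Emit:
play_rows(
  deltas=[
    {"wx": 0,"wy": 0,"wz": 0,"x": 1,"y": 0.2,"z": 1.5,"fingers": 1},
    {"wx": 0,"wy": -0.4,"wz": 0,"x": 3,"y": 0.7,"z": 3,"fingers": 1},
    {"wx": 0,"wy": -0.4,"wz": 0,"x": 5,"y": 1.2,"z": 3,"fingers": 1},
    {"wx": 0,"wy": -0.4,"wz": 0,"x": 5,"y": 1.2,"z": 3,"fingers": 1},
    {"wx": 0,"wy": -0.4,"wz": 0,"x": 5,"y": 1.2,"z": 3,"fingers": 1},
  ],
)

```text
time: 14.7
tool_pos: [0.5727, 0.1138, 0.0412]
tcp_rot: [2.093, 0.243, -2.102]
wrist_force: [5.6, -0.4, -0.5]
width: 0.421
```

```bash
python3 - <<'E'
from chk import *
s=monitor.read_state();print(s['time'],s['tool_pos'].round(4),s['wrist_force'].round(2),s['torque'].round(3),cellpose(s))
E
```

```text
14.7 [0.5727 0.1138 0.0412] [ 5.59 -0.44 -0.47] [-0.13  -1.098 -0.019] (array([-41.4,  -0.1,  33.5]), array([-0.25, -0.07]))
```

Emit:
play_rows(
  deltas=[
    {"wx": 0,"wy": 0,"wz": 0,"x": 0,"y": 0,"z": 0,"fingers": -0.2},
    {"wx": 0,"wy": 0,"wz": 0,"x": 0,"y": 0,"z": 0,"fingers": -0.6},
    {"wx": 0,"wy": 0,"wz": 0,"x": 0,"y": 0,"z": 0,"fingers": -1},
    {"wx": 0,"wy": 0,"wz": 0,"x": 0,"y": 0,"z": 0,"fingers": -1},
    {"wx": 0,"wy": 0,"wz": 0,"x": 0,"y": 0,"z": 0,"fingers": -1},
    {"wx": 0,"wy": 0,"wz": 0,"x": 0,"y": 0,"z": 0,"fingers": -1},
  ],
)

```text
time: 15.45
tool_pos: [0.5699, 0.1141, 0.0401]
tcp_rot: [2.087, 0.244, -2.109]
wrist_force: [-0.7, -0.4, -0.4]
width: 1.002
```

```bash
python3 - <<'E'
from chk import *
c=cam('scene','scene14.png')
s=monitor.read_state();print(s['time'],s['tool_pos'].round(4),s['wrist_force'].round(2),s['width'])
cv2.imwrite('pics/z14.png',cv2.resize(c['frame'][210:310,230:330,::-1],(600,600),interpolation=2))
E
```

```text
15.5 [0.5699 0.1141 0.0401] [-0.04  0.08 -0.29] 1.0049985638965373
```

View pics/z14.png

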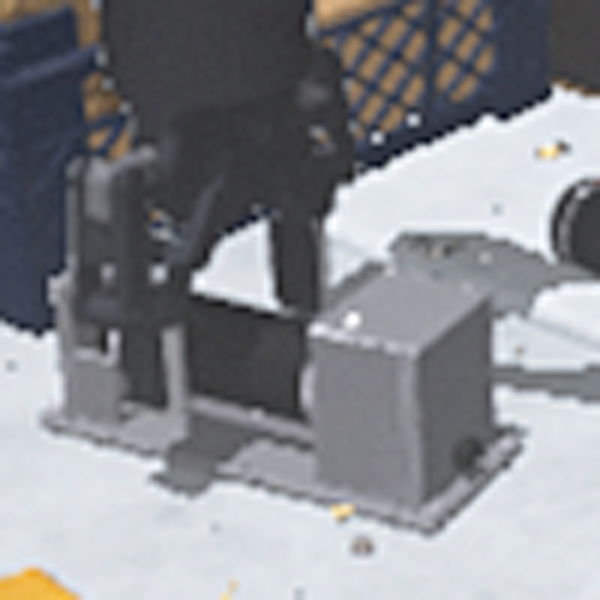

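Fingers are clear of the cell, which seems to lie on the rails. I'll raise the arm and move it aside to look.

Emit:
play_rows(
  deltas=[
    {"wx": 0,"wy": 0,"wz": 0,"x": 0,"y": 0,"z": 20,"fingers": -1},
    {"wx": 0,"wy": 0,"wz": 0,"x": 0,"y": 0,"z": 50,"fingers": -1},
    {"wx": 0,"wy": 0,"wz": 0,"x": 0,"y": 0,"z": 100,"fingers": -1},
    {"wx": 0,"wy": 0,"wz": 0,"x": 0,"y": 0,"z": 150,"fingers": -1},
    {"wx": 0,"wy": 0,"wz": 0,"x": 0,"y": -40,"z": 180,"fingers": -1},
    {"wx": 0,"wy": 0,"wz": 0,"x": -10,"y": -90,"z": 180,"fingers": -1},
    {"wx": 0,"wy": 0,"wz": 0,"x": -20,"y": -140,"z": 180,"fingers": -1},
    {"wx": 0,"wy": 0,"wz": 0,"x": -20,"y": -190,"z": 180,"fingers": -1},
    {"wx": 0,"wy": 0,"wz": 0,"x": -20,"y": -240,"z": 180,"fingers": -1},
    {"wx": 0,"wy": 0,"wz": 0,"x": -20,"y": -290,"z": 180,"fingers": -1},
    {"wx": 0,"wy": 0,"wz": 0,"x": -20,"y": -330,"z": 180,"fingers": -1},
    {"wx": 0,"wy": 0,"wz": 0,"x": -20,"y": -330,"z": 180,"fingers": -1},
    {"wx": 0,"wy": 0,"wz": 0,"x": -20,"y": -330,"z": 180,"fingers": -1},
  ],
)

```text
time: 17.12
tool_pos: [0.5499, -0.2156, 0.221]
tcp_rot: [2.088, 0.243, -2.108]
wrist_force: [-0.7, -0.5, 0.5]
width: 1.0
```

```bash
python3 - <<'E'
from chk import *
c=cam('scene','scene15.png');t=cam('top','top15.png')
# virtual home pose
for cc,tag,dy in((c,'scene',.0014),(t,'top',-.0014)):
    w=pts(cc).reshape(-1,3)-(O+Y*dy);x=w@X;y=w@Y;z=w[:,2]
    for lo,hi in((-.03,0),(0,.03),(.03,.06)):
        k=(x>lo)&(x<hi)&(abs(y)<.024)&(z>.025)&(z<.06)
        g=least_squares(lambda p:(np.hypot(y[k]-p[0],z[k]-p[1])-.019)*1e3,[0,.033],loss='soft_l1');print(tag,lo,k.sum(),(g.x*1e3).round(2))
    k=(abs(y)<.012)&(z>.045)&(z<.0535)&(x>-.03)&(x<.09);print(tag,'top ridge x max',np.sort(x[k])[-6:].round(4))
    k=(abs(y)<.016)&(z>.02)&(z<.0535)&(x>.05)&(x<.09);print(tag,'x list',np.sort(x[k])[-15:].round(4))
cv2.imwrite('pics/z15.png',np.hstack([cv2.resize(c['frame'][230:300,230:325,::-1],(475,350),interpolation=2),cv2.resize(t['frame'][190:285,240:300,::-1],(300,475),interpolation=2)[:350]]))
cv2.imwrite('pics/z16.png',cv2.resize(t['frame'][190:285,235:305,::-1],None,fx=6,fy=6,interpolation=2))
E
```

```text
scene -0.03 154 [-1.01 32.83]
scene 0 178 [-1.1  32.69]
scene 0.03 177 [-0.87 32.66]
scene top ridge x max [0.0722 0.0726 0.0726 0.0732 0.0733 0.0742]
scene x list [0.0719 0.0719 0.072  0.0722 0.0725 0.0725 0.0726 0.0726 0.0726 0.0732
 0.0733 0.0736 0.0738 0.0741 0.0742]
top -0.03 237 [ 0.24 32.65]
top 0 239 [ 0.09 32.54]
top 0.03 237 [ 0.24 32.45]
top top ridge x max [0.0647 0.0648 0.0652 0.0653 0.0665 0.0665]
top x list [0.0638 0.0642 0.0644 0.0644 0.0647 0.0647 0.0648 0.0651 0.0652 0.0653
 0.0653 0.066  0.0665 0.0665 0.0724]
```

View pics/z15.png

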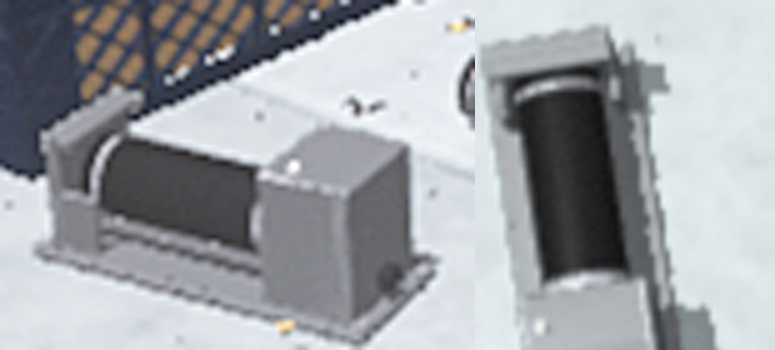

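View pics/z16.png

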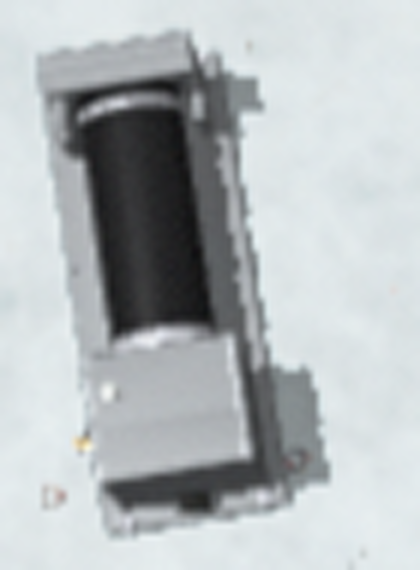

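View pics/top15.png

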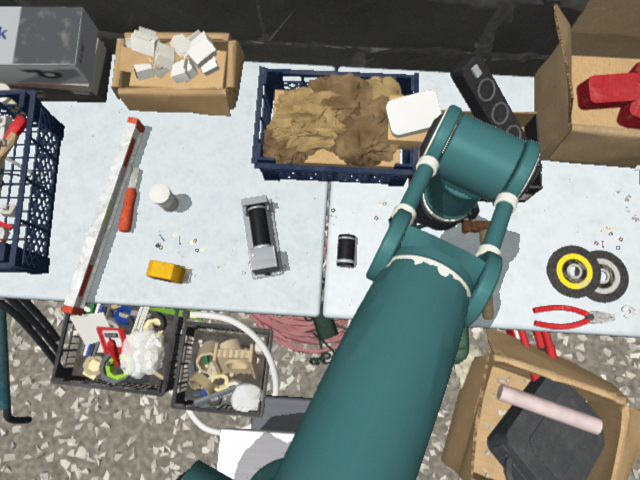

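```bash
python3 - <<'E'
from chk import *
def body(c,o,d,lat,zr,tag):
    w=pts(c).reshape(-1,3)-o;t=w@d;l=w@lat;z=w[:,2];v=c['frame'].reshape(-1,3).max(1)
    k=(abs(l)<.008)&(z>zr-.008)&(z<zr+.006)&(abs(t)<.065)
    B=np.arange(-.058,.0581,.002);m=[np.median(v[k&(t>=b)&(t<b+.002)]) if (k&(t>=b)&(t<b+.002)).any() else -1 for b in B]
    print(tag,[(int(round(b*1e3+1)),int(x)) for b,x in zip(B,m) if abs(b+.001)>.035])
a=np.radians(15.6);d=np.array([np.cos(a),np.sin(a),0])
for n,dy in(('scene',.0011),('top',-.0009)):
    body(dict(np.load(n+'0.npz')),np.array([.5425,-.2243+dy,0]),d,np.cross(Z,d),.038,n+' start')
for n,dy in(('scene',.0014),('top',-.0014)):
    c=cam(n);body(c,O+Y*dy+X*.015,X,Y,.052,n+' now')
E
```

```text
scene start [(-57, -1), (-55, -1), (-53, 137), (-51, 118), (-49, 48), (-47, 74), (-45, 179), (-43, 231), (-41, 204), (-39, 184), (-37, 87), (35, 57), (37, 79), (39, 59), (41, 83), (43, 127), (45, -1), (47, 161), (49, 106), (51, 59), (53, -1), (55, -1), (57, -1), (59, -1)]
top start [(-57, -1), (-55, -1), (-53, 103), (-51, 63), (-49, 44), (-47, 63), (-45, 158), (-43, 210), (-41, 194), (-39, 148), (-37, 71), (35, 48), (37, 43), (39, 41), (41, 48), (43, 113), (45, 161), (47, 133), (49, 71), (51, 53), (53, 76), (55, -1), (57, -1), (59, -1)]
scene now [(-57, -1), (-55, -1), (-53, -1), (-51, -1), (-49, -1), (-47, -1), (-45, -1), (-43, -1), (-41, -1), (-39, -1), (-37, -1), (35, -1), (37, 63), (39, 62), (41, 70), (43, 108), (45, 191), (47, 173), (49, 94), (51, 61), (53, 67), (55, -1), (57, 95), (59, 87)]
top now [(-57, -1), (-55, -1), (-53, -1), (-51, -1), (-49, -1), (-47, 166), (-45, 220), (-43, 205), (-41, 210), (-39, 142), (-37, 61), (35, 51), (37, 48), (39, 43), (41, 52), (43, 139), (45, 155), (47, 157), (49, 63), (51, 51), (53, 183), (55, 186), (57, 179), (59, 179)]
```

```bash
python3 -c "
from workcell import monitor,finish_job
s=monitor.read_state();print(s['time'],s['wrist_force']);print(finish_job())"
```

```text
17.325 [ 0.48355597 -0.36839952 -0.38762017]
the job is handed in; nothing more can be done
None
```

The long cell is loaded in the cradle and the job is handed in at 17.3 s. `finish_job` gives no verdict, so what follows is my own measurement.

**What I did:**
- I gripped the long cell and pitched it 27° with the button end up. I slid the flat end under the hood and pushed the cap back an estimated 9–11 mm while still pitched.
- I then swung the button end down in steps, with the cap pushed back about 13–14 mm. The wrist force along the cell never read above about 12 N, far below the 40 N ramming limit.
- I eased the cell forward under the lip, opened the fingers so the spring pushed it home, and moved the arm clear.

**Last checks:**

| Check | Measured | Required |
|---|---|---|
| Height of the cell axis | about 32.6 mm, level within about 0.3° | 29 to 36 mm |
| Sideways offset of the cell middle | 0.2 mm (top camera), -1.0 mm (scene camera) | within 4 mm |
| Cell middle along the cradle (from the end rings) | x about 15 mm, within about 1 mm | 12 to 19 mm |

- **Button and cap:** Neither could be seen directly. The cell position puts the button at the contact wall and the cap pushed in about 3 mm.
- **Other objects:** The jar, tape measure and short cell look unmoved in the last picture. The hammer is partly hidden behind the arm there, and nothing was moved near it at table height.

**Disagreements:**
- The two cameras differed by 2–3 mm in y, so I used their average.
- The cap travel estimated from force was about 2 mm less than the estimate from position.
- The first move call was refused for missing keys in the rows. It moved nothing, and I resent it in full.

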